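Refit the sprung roller in the packing track

ROBOT

A 7-joint arm with a two-finger parallel gripper is mounted at the origin on the work surface. World frame = base frame: x ahead of the robot, y to its left, z up, the work surface at z = 0. Lengths are in m, angles in degrees, forces in N, time in s.
With the tool pointing down it reaches from about 0.4 to 0.75 m from the base axis. Payload 19.5 kg.
Tool frame: the origin (TCP) lies on the front face of the gripper's body, between the roots of the fingers; the fingertips stand 73 mm ahead of it and the grasp point (between the pads) lies 54 mm ahead of it; z points along the fingers, y is the direction in which the jaws open and shut (so a half turn about z gives the same grasp; the last joint's range is limited). The gripper opens to 85 mm and grips with 20 to 120 N. Pads are 22 mm wide; open, the fingers measure 114 mm over their backs; the gripper's body (76 mm by 85 mm) begins 54 mm behind the grasp point. The pads swing forward as they close: fully open they stand 13 mm farther back than shut.
Start: joints at [64.761, 40.479, -1.581, 85.061, 1.261, 54.483, -4.326], TCP at [0.223, -0.53, 0.304] pointing down, gripper open.
Joint ranges: [-155.06, 155.06], [-18.47, 123.98], [-90, 86.84], [0, 140.48], [-83.41, 263.41], [0, 116], [-161.91, 161.91]. Speed limits (degrees/s): [108.29, 108.29, 147.25, 147.25, 172.46, 172.46, 172.46].

INTERFACE

Orientations are given as [roll, pitch, yaw] about the fixed x, y, z axes, in that order (R = Rz(yaw) Ry(pitch) Rx(roll)).
In Python, from workcell import manip gives the robot as it stands.
- The arm moves only by the tool apply_moves, never from a script. Its argument "plan" is a list of rows, each a list of 6 numbers: the shift along the world's x, y, z scaled (see below), then the turn, a rotation vector about the world's x, y, z scaled (see below). A call has 1 to 5 rows; each row shifts and turns the commanded pose from where the row before left it; what a row does not reach is not made up. The controller multiplies each number of a shift by 0.2 m and each number of a turn by 0.5 rad. A row lasts 1/10 s, in which the tool goes at most 50 mm and 8.59 degrees, less where a joint would pass 70% of its speed; a pose out of reach is approached as far as the arm can. A call with a number of a shift or a turn outside -1 to 1 is refused whole. A call with a gripper value outside its range is refused whole. "claw" is the opening, from 0 (shut) to 1 (fully open), set as the call begins (left out, the last holds). The fingers move at their own pace and stop on an object; "force" is the grip in N (left out, the last holds). Time passes only in rows, so rows that do not move let the fingers close. It gives the time, the measured TCP pose, the force and the opening at its end, in the units of the state.
- manip.get_obs(): the state, without advancing time (a new reading comes with each control period).
- manip.camera(name): name is "scene" or "top" or "wrist"; returns a dict with "color" (420x560x3 uint8, red, green, blue), "range_z" (420x560 float32, m along the optical axis (not along the pixel's ray), 0 where there is no reading), "K" (3x3 intrinsics, pixels), "origin" and "orientation" of the camera in the world. Camera axes: x right, y down, z forward; pixel columns grow to the right and rows downward; lengths in m; the calibration is good to about 2 mm. The wrist camera is an equidistant fisheye: a pixel r from the principal point sees the ray r / f radians off the axis. A picture is of the moment at which its call begins.
- manip.finish_job(): hands the job in, once; it reports no verdict.
The state is a dict: "t": time; "joints": joint angles; "qvel": joint speeds; "joint_torque": joint torques, N m; "eef_pos": TCP position; "tcp_rot": TCP orientation; "wrist_force": force on the tool from outside, world axes, zero at the start; "wrist_torque": the same for the moment, N m; "finger_gap": finger opening in m.
Only numpy, scipy, OpenCV 4.12 (cv2) and the standard library are available. Lean on these libraries where they do the work, as an engineer would, in place of code of your own. Each camera call takes 0.05 s, during which the arm holds its last target.

TASK

Take the spare white roller from its wooden cradle and refit it in the empty bay of the roller track: its sprung (brass, orange-banded) pin goes down the orange open-topped slot, then push the roller against its spring until the plain steel pin clears the blue bracket, lower it level with the hole, and let the spring carry the plain pin fully home. Push gently, forcing nothing, leave the other things on the bench where they are, and let go of the roller.

Things in the scene. Friction and masses are not known exactly. Their poses are not given: they have to be found in the camera images.
- track: Dark steel foot plate, 320 x 220 x 12 mm, of a short roller track. Origin: centre of its underside on the bench; z up, x along the track, y across it from blue (-y) to orange (+y) bracket. Rails and brackets stand on it, clamped in slotted holes and shifted as one rigid piece by an unmeasured -12 to +12 mm along y. All y values here are for shift 0: add the shift.
- bay (a point): Nominal middle of the empty bay: x = y = 0, 70 mm above the bench, the height where the missing roller's axis belongs. The aluminium rails are 80 mm high; grey fixed rollers, 36 mm diameter, same height, lie at x = -100 and +100 mm. Seated, the roller's plain end rests on the blue bracket's inner face, so its origin is at y = -10 mm plus the shift.
- slot (a point): Nominal point in the ORANGE bracket (x -35 to 35 mm) on its slot's back wall, y = 78 mm, 70 mm up. Slot: vertical, open at the top and to the bay, 14 mm wide in x, 9 mm deep (bracket's inner face y = 69), floor 65 mm above the bench, straight sides up to 96 mm, then flaring to 34 mm wide at 114 mm, where the back wall also ends.
- hole (a point): Nominal centre of the mouth of the BLUE bracket's blind hole, on its inner face, y = -75 mm, 70.5 mm above the bench. Hole: square, 14 mm wide in x, from 63.5 to 77.5 mm above the bench, 13 mm deep towards -y. Bracket: x -35 to 35 mm, 16 mm thick, top 82 mm above the bench, closed above the hole.
- roller: Spare white roller: tube 36 mm diameter, 130 mm long, about 0.27 kg. Origin: middle of the tube on its axis; y along the axis to the sprung end (orange band). Both pins are smooth (friction 0.15), round-nosed, 10 mm diameter. Held level with its sprung tip on the slot's back wall, its tube clears the blue bracket when the sprung pin is pressed in 3 mm, its plain pin at 13 mm.
- sprung_pin (a joint): How far the brass pin is pressed into the roller, m: 0 free, 0.0155 at its hard stop, 0.003 when the roller is seated. Its spring resists with 1 N at first, 4.9 N at the stop (0.25 N per mm). Pins and brackets are damaged above 18 N.
- plain_tip (a point): Outer tip of the rigid steel pin (stands out 10 mm), on the roller's axis 75 mm from its origin towards -y.
- sprung_tip (a point): Outer tip of the brass sprung pin (stands out 26 mm when free), on the roller's axis 91 mm from its origin towards +y when free.
- cradle: Wooden cradle fixed to the bench, 70 x 130 mm, that holds the spare roller level, axis along the cradle's y, 65 mm above the bench, on two V supports at y = -45 and +45 mm (14 mm wide, their tips about 65 mm above the bench); open between them. Origin: centre of its underside.
- parts_tray: bystander: blue open tray 70 x 220 x 45 mm, origin centre of underside
- old_roller: bystander: worn grey roller lying in the blue tray, 36 mm diameter, 170 mm over its dark pins, origin under its middle
- carton: bystander: cardboard carton 100 x 140 x 90 mm, origin centre of underside
- mug: bystander: blue mug, 82 mm diameter, 95 mm high, origin centre of underside
- jar: bystander: glass jar 70 mm diameter, 90 mm high, origin centre of underside
- screwdriver: bystander: screwdriver lying on the bench
- wrench: bystander: wrench lying on the bench
There are look-alikes about, which are no part of the job. What is shaped like the roller but turquoise is not meant.

How it is judged:
By the outcome, as a careful person would: the job done as asked, in the order asked, and still so for the second after the job is handed in, with the robot touching nothing.
It also fails if it takes over 70 s, if anything falls off the work surface, if the arm or the gripper's body presses on something with over 40 N, if the wrist force passes 120 N, or if a joint passes its speed limit or range.

## Working session

There is one attempt and no reset: what is moved stays moved. The work goes in short steps, Python scripts to look and compute and a tool call to move; the robot and the scene stay as the last step left them, time stands still between calls to the robot, and variables do not carry over. Pictures are saved under pics/ and viewed, and the job is handed in when it is done.

Besides the shell and the picture viewer there is one more tool, called after "Request:" as name(argument=value, ...), one argument or row to a line, values as JSON. apply_moves: Moves the arm, as the interface text tells. Shifts and turns lie within -1 to 1; 1 stands for 0.2 m of shift or 0.5 rad of turn. Its arguments: {"type":"object","properties":{"plan":{"type":"array"},"claw":{"type":"number"},"force":{"type":"number"}},"required":["plan"]}

```bash
mkdir -p pics; ls; cat > h.py <<'E'
import numpy as np, cv2
from scipy.spatial.transform import Rotation as R
from workcell import manip
def Rm(o):
    o=np.array(o,float)
    if o.shape==(3,3): return o
    return R.from_euler('xyz',o,degrees=True).as_matrix()
def snap(n,f):
    c=manip.camera(n); np.savez('pics/'+f+'.npz',**{k:np.array(v) for k,v in c.items()})
    cv2.imwrite('pics/'+f+'.png',c['color'][:,:,::-1]); return c
def load(f): return dict(np.load('pics/'+f+'.npz'))
def cloud(c):
    K=c['K'];z=c['range_z'];v,u=np.mgrid[:z.shape[0],:z.shape[1]]
    P=np.stack([(u-K[0,2])/K[0,0]*z,(v-K[1,2])/K[1,1]*z,z],-1)
    return P@Rm(c['orientation']).T+c['origin']
E
python3 - <<'E'
from h import *
for n in ['scene','top','wrist']:
    c=snap(n,n+'0'); print(n,c['K'],c['origin'],c['orientation'])
print(manip.get_obs())
E
```

```text
pics
scene [[514.22518064   0.         283.0311445 ]
 [  0.         514.22518064 207.44154707]
 [  0.           0.           1.        ]] [1.22568994 0.35760268 1.37554905] [-148.65638992    0.34828938  114.34044714]
top [[542.72282026   0.         281.35688353]
 [  0.         542.72282026 209.7523112 ]
 [  0.           0.           1.        ]] [ 0.30511946 -0.00289446  1.51013949] [-170.76498726    0.44973028  -90.08903419]
wrist [[325.1922621    0.         277.21209962]
 [  0.         325.1922621  207.95135058]
 [  0.           0.           1.        ]] [ 0.28971927 -0.50212181  0.37350232] [ 1.63467304e+02  6.92914917e-02 -6.71312548e+01]
{'t': 0.15, 'joints': array([64.76148377, 40.5067888 , -1.58378883, 85.07846139,  1.26017054,
       54.48302416, -4.32514471]), 'qvel': array([-0.04688715, -0.21283832, -0.05418707, -0.0529202 ,  0.02751652,
       -0.00634532,  0.00951   ]), 'joint_torque': array([ 1.52753015e-03, -8.83298635e+01,  1.23439919e+00, -2.36187673e+01,
        1.68155244e-02,  5.46268275e-03,  2.77446622e-05]), 'eef_pos': array([ 0.22323502, -0.52973846,  0.30352314]), 'tcp_rot': array([-1.79949013e+02,  2.19413635e-04,  2.28507811e+01]), 'wrist_force': array([-1.0462435 ,  1.00581555, -0.69138182]), 'wrist_torque': array([-0.01800677,  0.00323418, -0.00101265]), 'finger_gap': 0.0855913755006682}
```

View pics/scene0.png

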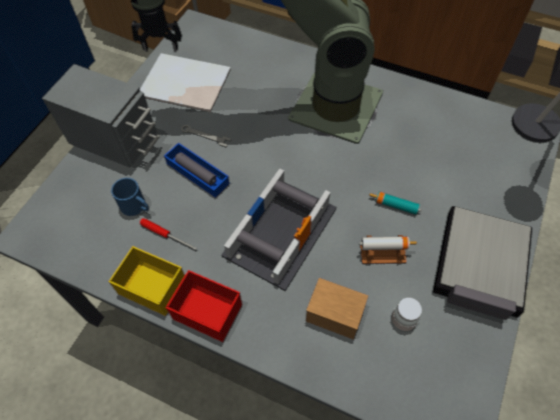

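View pics/top0.png

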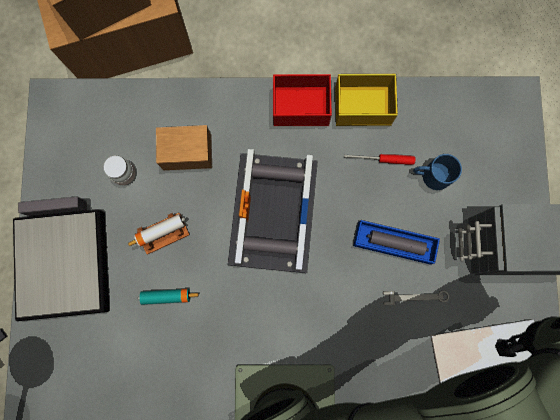

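View pics/wrist0.png

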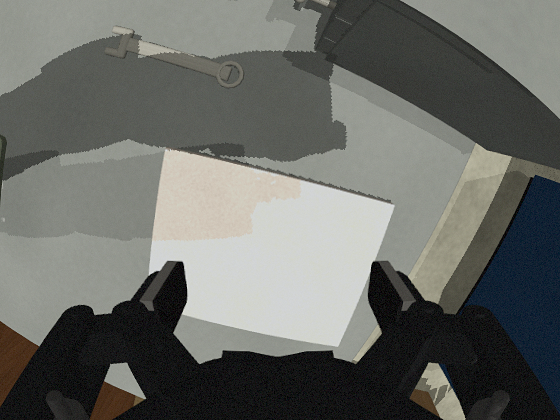

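The top view shows the white roller in its cradle at about (160,232), with its brass pin towards the left at (133,243). The track is at (272,210), with the orange bracket at (244,205) and the blue one at (305,210). Next I measure both.

```bash
python3 - <<'E'
from h import *
for n,box in [('top0',(110,200,205,260)),('scene0',(350,425,225,270))]:
    c=load(n);P=cloud(c);img=c['color'].astype(int)
    x0,x1,y0,y1=box
    m=np.zeros(img.shape[:2],bool);m[y0:y1,x0:x1]=1
    white=m&(img.min(2)>110)&(np.ptp(img,axis=2)<45)&(P[...,2]>.055)&(P[...,2]<.1)
    p=P[white];print(n,len(p),p.min(0),p.max(0))
    q=p[:,:2]-p[:,:2].mean(0);d=np.linalg.svd(q,full_matrices=False)[2][0]; d*=np.sign(d[1])
    s=q@d;print('dir yaw(axis->+)',np.degrees(np.arctan2(d[1],d[0])),'ext',s.min(),s.max(),'mean',p[:,:2].mean(0),'mid',p[:,:2].mean(0)+d*(s.min()+s.max())/2,'ztop',np.percentile(p[:,2],[50,90,98]))
    t=q@np.array([-d[1],d[0]]);print('lateral',t.min(),t.max(), 'top ridge lat', t[p[:,2]>np.percentile(p[:,2],85)].mean())
    allp=P[m&(P[...,2]>.055)];qq=allp[:,:2]-p[:,:2].mean(0);print('all s',(qq@d).min(),(qq@d).max())
    b=m&(img[...,0]-img[...,2]>60)&(P[...,2]>.03);pb=P[b];print('orange s',np.percentile((pb[:,:2]-p[:,:2].mean(0))@d,[0,5,50,95,100]))
for n in ['top0','scene0']:
    img=load(n)['color']
    a=img[130:290,100:330] if n=='top0' else img[160:290,210:440]
    cv2.imwrite(f'pics/{n}_z.png',cv2.resize(a,None,fx=3.4,fy=3.4,interpolation=cv2.INTER_CUBIC)[:,:,::-1])
E
```

```text
top0 543 [0.44470639 0.26930967 0.06612895] [0.52484851 0.39955302 0.09112285]
dir yaw(axis->+) 114.93049165908305 ext -0.06391533819522549 0.07398099566744809 mean [0.48784873 0.32728767] mid [0.4857273  0.33185154] ztop [0.08081561 0.08590541 0.08873182]
lateral -0.018676749587490965 0.015423938013809771 top ridge lat -0.0008837957009653956
all s -0.22239193985323105 0.09838488935066877
orange s [-0.22239194 -0.03727392  0.05928459  0.09047126  0.09838489]
scene0 427 [0.45351689 0.2701676  0.05967066] [0.53218481 0.40257246 0.08884573]
dir yaw(axis->+) 114.63409140147454 ext -0.06049854642384774 0.07819103304842963 mean [0.49809178 0.32756648] mid [0.49440447 0.33560761] ztop [0.07784852 0.08321667 0.08554512]
lateral -0.015128237557065207 0.02222118891288339 top ridge lat 0.0018277306284476883
all s -0.27597616728611407 0.1011724440744236
orange s [-0.03651935 -0.03256679  0.0632551   0.09173931  0.09704058]
```

View pics/top0_z.png

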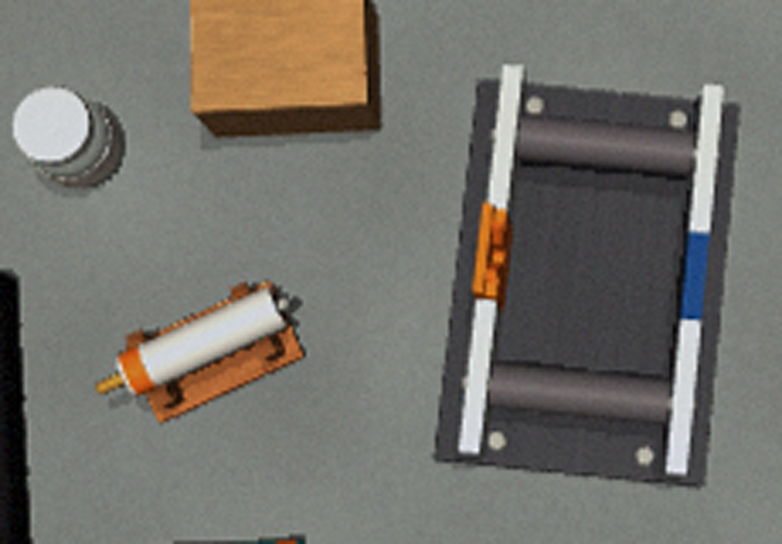

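View pics/scene0_z.png

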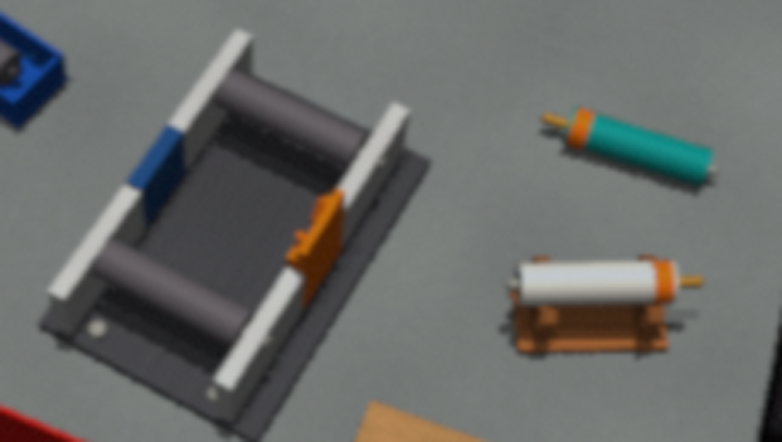

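```bash
cat >> h.py <<'E'
def pix2plane(c,uv,z,fish=False):
    uv=np.atleast_2d(uv).astype(float);K=c['K']
    a=(uv-[K[0,2],K[1,2]])/[K[0,0],K[1,1]]
    if fish:
        r=np.linalg.norm(a,axis=1,keepdims=True)+1e-12
        d=np.hstack([a/r*np.sin(r),np.cos(r)])
    else: d=np.hstack([a,np.ones((len(a),1))])
    d=d@Rm(c['orientation']).T
    return c['origin']+d*((z-c['origin'][2])/d[:,2:3])
def proj(c,X,fish=False):
    p=(np.atleast_2d(X)-c['origin'])@Rm(c['orientation']);K=c['K']
    if fish:
        rr=np.linalg.norm(p[:,:2],axis=1,keepdims=True);th=np.arctan2(rr,p[:,2:3]);a=p[:,:2]/(rr+1e-12)*th
    else: a=p[:,:2]/p[:,2:3]
    return a*[K[0,0],K[1,1]]+[K[0,2],K[1,2]]
E
python3 - <<'E'
from h import *
for n,box in [('top0',(225,325,140,280)),('scene0',(215,340,165,290))]:
    c=load(n);img=c['color'].astype(int);x0,x1,y0,y1=box
    m=np.zeros(img.shape[:2],bool);m[y0:y1,x0:x1]=1
    P=cloud(c)
    white=m&(img.min(2)>150)&(abs(P[...,2]-.08)<.012)
    blue=m&(img[...,2]-img[...,0]>50)&(abs(P[...,2]-.082)<.012)
    orange=m&(img[...,0]-img[...,2]>90)
    k,l,st,ce=cv2.connectedComponentsWithStats(white.astype(np.uint8))
    for i in range(1,k):
        if st[i,4]>60:
            uv=np.argwhere(l==i)[:,::-1];X=pix2plane(c,uv,.08)[:,:2]
            r=cv2.minAreaRect((X*1000).astype(np.float32));print(n,'rail',st[i,4],r)
    for nm,mk,z in [('blue',blue,.082),('orange',orange,.1)]:
        uv=np.argwhere(mk)[:,::-1];X=pix2plane(c,uv,z)[:,:2];print(n,nm,len(uv),cv2.minAreaRect((X*1000).astype(np.float32)))
        Y=P[mk];print('   cloud mean',Y.mean(0),np.percentile(Y[:,2],[2,98]))
    # foot plate
    dark=m&(abs(P[...,2]-.012)<.008)&(img.max(2)<95)
    X=P[dark][:,:2];print(n,'plate',cv2.minAreaRect((X*1000).astype(np.float32)))
E
```

```text
top0 rail 240 ((648.96923828125, 98.14399719238281), (16.618350982666016, 114.8772201538086), 84.05651092529297)
top0 rail 250 ((630.1511840820312, -61.57524871826172), (17.044971466064453, 117.8204116821289), 84.02581787109375)
top0 rail 263 ((457.09039306640625, 117.41493225097656), (15.520400047302246, 118.5849380493164), 84.23502349853516)
top0 rail 264 ((440.77471923828125, -42.817745208740234), (15.396919250488281, 118.03097534179688), 84.11125183105469)
top0 blue 153 ((534.7581176757812, -52.31167221069336), (15.95287036895752, 68.23648834228516), 84.11044311523438)
   cloud mean [ 0.5345178  -0.05227534  0.08192264] [0.07592545 0.08841028]
top0 orange 186 ((551.4033203125, 106.15142059326172), (22.07839012145996, 72.1223373413086), 83.98932647705078)
   cloud mean [0.55027182 0.10726908 0.10296211] [0.06169073 0.11969557]
top0 plate ((544.5379638671875, 32.85523986816406), (221.2288818359375, 322.6077575683594), 84.03292846679688)
scene0 rail 147 ((444.13055419921875, -42.36835479736328), (14.326286315917969, 116.91954040527344), 83.839111328125)
scene0 rail 138 ((454.7604064941406, 117.8956527709961), (13.888803482055664, 106.64848327636719), 83.66584777832031)
scene0 rail 175 ((633.8577880859375, -62.03995895385742), (14.541760444641113, 117.04906463623047), 84.25828552246094)
scene0 rail 193 ((651.462158203125, 97.66128540039062), (15.106207847595215, 116.30680084228516), 83.2571792602539)
scene0 blue 104 ((540.16259765625, -51.20051956176758), (16.385961532592773, 64.81876373291016), 82.96902465820312)
   cloud mean [ 0.53917605 -0.05205594  0.07998317] [0.07544254 0.08627361]
scene0 orange 310 ((706.961669921875, 77.15609741210938), (236.86416625976562, 309.5125427246094), 42.605838775634766)
   cloud mean [0.65376408 0.15773253 0.09401188] [0.08154065 0.11521731]
scene0 plate ((538.5346069335938, -55.89007568359375), (401.0511779785156, 322.80340576171875), 84.0910415649414)
```

Request:
apply_moves(
  plan=[
    [0.15,0.19,0,0,0,0.16],
    [0.15,0.19,0,0,0,0.16],
    [0.15,0.19,0,0,0,0.16],
    [0.15,0.19,0,0,0,0.16],
    [0.15,0.19,0,0,0,0.16],
  ],
)

```text
t: 0.65
eef_pos: [0.3741, -0.3382, 0.3039]
tcp_rot: [-180.0, -0.0, 45.9]
wrist_force: [0.9, -0.8, 0.0]
finger_gap: 0.0855
```

Request:
apply_moves(
  plan=[
    [0.15,0.19,0,0,0,0.16],
    [0.15,0.19,0,0,0,0.16],
    [0.15,0.19,0,0,0,0.16],
    [0.15,0.19,0,0,0,0.16],
    [0,0.23,0,0,0,0.16],
  ],
)

```text
t: 1.15
eef_pos: [0.4955, -0.14, 0.3033]
tcp_rot: [180.0, -0.0, 68.9]
wrist_force: [1.3, -0.0, -0.3]
finger_gap: 0.0853
```

Request:
apply_moves(
  plan=[
    [0,0.23,0,0,0,0.16],
    [0,0.23,0,0,0,0.16],
    [0,0,0,0,0,0],
    [0,0,0,0,0,0],
  ],
)

```text
t: 1.55
eef_pos: [0.4933, -0.0493, 0.3038]
tcp_rot: [-180.0, 0.0, 77.9]
wrist_force: [0.3, -1.1, 0.2]
finger_gap: 0.0855
```

```bash
python3 - <<'E'
from h import *
c=snap('wrist','w1'); print(c['origin'],c['orientation'])
o=manip.get_obs();print(o['t'],o['eef_pos'],o['tcp_rot'],o['wrist_force'])
E
```

```text
[0.50800528 0.02118461 0.37383563] [ 1.63443517e+02 -2.69456992e-02 -1.20574175e+01]
1.6 [ 0.49323553 -0.05035853  0.30379303] [-1.79984479e+02  2.98082576e-02  7.78086064e+01] [-0.41833079 -0.83510969 -0.34711749]
```

View pics/w1.png

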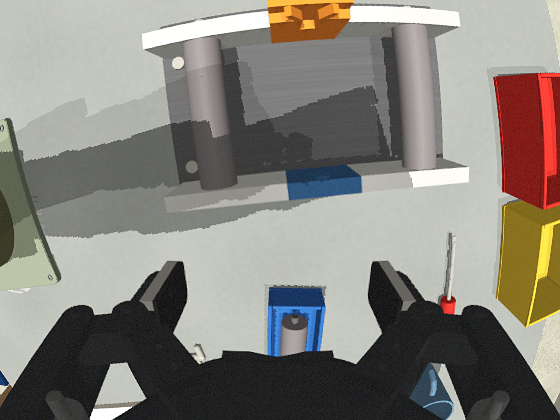

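```bash
python3 - <<'E'
from h import *
c=load('w1');img=c['color'][:,:,::-1]
a=cv2.resize(img[155:215,275:375],None,fx=8,fy=8,interpolation=cv2.INTER_CUBIC)
cv2.imwrite('pics/w1b.png',a)
cv2.imwrite('pics/w1o.png',cv2.resize(img[0:50,260:360],None,fx=8,fy=8,interpolation=cv2.INTER_CUBIC))
E
```

```text
(no output)
```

View pics/w1b.png

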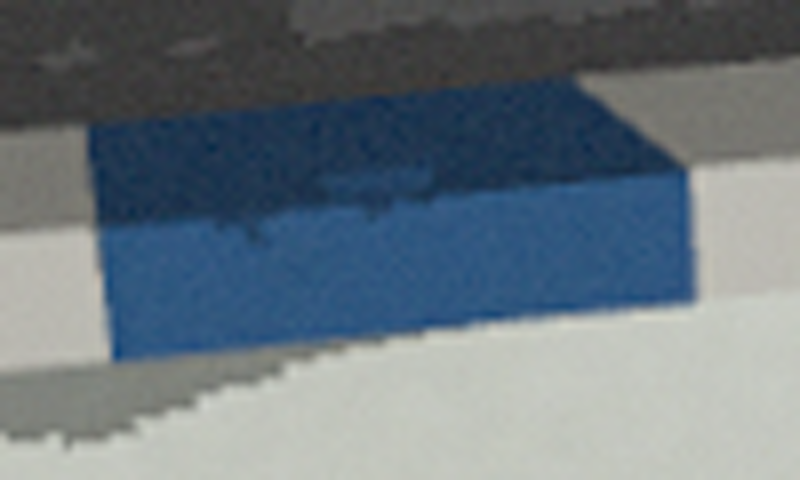

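View pics/w1o.png

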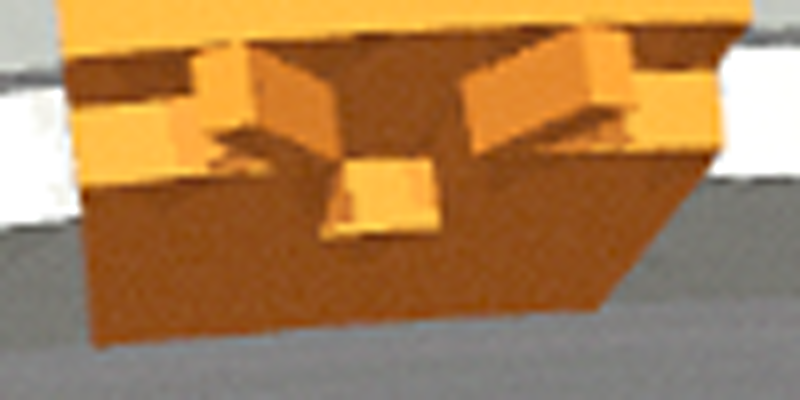

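```bash
python3 - <<'E'
from h import *
c=load('w1')
ye=np.array([np.sin(np.radians(5.93)),np.cos(np.radians(5.93))]);xe=np.array([ye[1],-ye[0]])
S=np.array([.5440,.0306])
def f(nm,pts,z):
    X=pix2plane(c,np.array(pts)-0.5+0.0,z,True)[:,:2]
    for x in X: print(nm,x.round(4),'trk rel S mm',((x-S)@xe*1e3).round(1),((x-S)@ye*1e3).round(1))
    d=X[1]-X[0];print('  yaw',np.degrees(np.arctan2(d[1],d[0])),'len',np.linalg.norm(d))
f('blue inner -75',[(287.5,183.1),(361,176.5)],.082)
f('blue outer -91',[(289.4,200),(361.75,192.5)],.082)
f('slotfloor 69',[(300.2,29.75),(315,28.5)],.065)
f('wall top 78',[(268.2,7.5),(353.7,3.1)],.114)
f('inner face top96?',[(270,23.5),(349.75,18.75)],.096)
E
```

```text
blue inner -75 [ 0.5039 -0.0418] trk rel S mm -32.4 -76.2
blue inner -75 [ 0.5725 -0.0495] trk rel S mm 36.6 -76.8
  yaw -6.3866528549201504 len 0.06903780453757506
blue outer -91 [ 0.5024 -0.0579] trk rel S mm -32.3 -92.4
blue outer -91 [ 0.5709 -0.0649] trk rel S mm 36.6 -92.2
  yaw -5.8006628520649475 len 0.06891596213711855
slotfloor 69 [0.546  0.0976] trk rel S mm -4.9 66.8
slotfloor 69 [0.56   0.0964] trk rel S mm 9.1 67.1
  yaw -4.863630630894882 len 0.014066209662870534
wall top 78 [0.5193 0.1095] trk rel S mm -32.7 76.0
wall top 78 [0.5882 0.1021] trk rel S mm 36.6 75.6
  yaw -6.187410045833115 len 0.06928980727946589
inner face top96? [0.5185 0.1006] trk rel S mm -32.6 67.0
inner face top96? [0.5867 0.0933] trk rel S mm 36.0 66.8
  yaw -6.07488516618998 len 0.06860513364088086
```

Request:
apply_moves(
  plan=[
    [0,0.24,0,0,0,0.16],
    [0,0.24,0,0,0,0.16],
    [0,0.24,0,0,0,0.16],
    [0,0.24,0,0,0,0.16],
    [0,0.24,0,0,0,0.16],
  ],
)

```text
t: 2.1
eef_pos: [0.4936, 0.1907, 0.3038]
tcp_rot: [-180.0, 0.0, 100.8]
wrist_force: [1.5, -0.5, 0.4]
finger_gap: 0.0855
```

Request:
apply_moves(
  plan=[
    [-0.01,0.24,0,0,0,0.16],
    [-0.01,0.24,0,0,0,0.16],
    [-0.01,0.23,0,0,0,0.16],
    [0,0,0,0,0,0],
    [0,0,0,0,0,0],
  ],
)

```text
t: 2.6
eef_pos: [0.4878, 0.3315, 0.3033]
tcp_rot: [-180.0, 0.0, 114.4]
wrist_force: [-0.2, -1.8, 0.4]
finger_gap: 0.0854
```

```bash
python3 - <<'E'
from h import *
c=snap('wrist','w2'); print(c['origin'],c['orientation'])
o=manip.get_obs();print(o['t'],o['eef_pos'],o['tcp_rot'],o['wrist_force'])
E
```

```text
[0.45726213 0.39717022 0.37327142] [ 1.63383262e+02 -1.26834869e-02  2.44668968e+01]
2.65 [0.48809451 0.33066214 0.30355121] [-1.79968035e+02  5.91116801e-02  1.14368710e+02] [ 0.52156205 -0.23912083 -0.12103025]
```

View pics/w2.png

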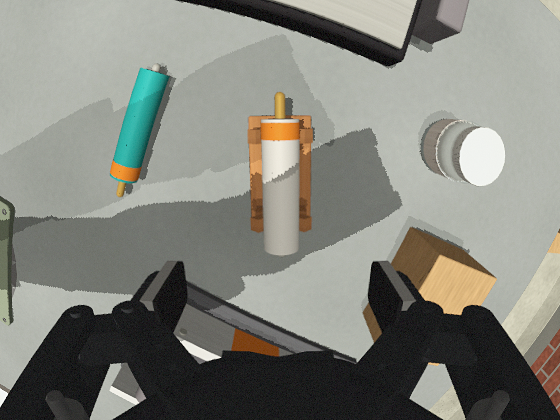

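```bash
python3 - <<'E'
from h import *
from scipy.optimize import minimize
c=load('w2');img=c['color'].astype(int)
# silhouette render fit: mask by colour
hsv=cv2.cvtColor(c['color'],cv2.COLOR_RGB2HSV)
m=np.zeros((420,560),np.uint8)
sub=np.zeros_like(m);sub[85:262,250:312]=1
white=(hsv[...,1]<45)&(hsv[...,2]>0)
org=(hsv[...,0]<25)&(hsv[...,1]>60)
a=cv2.resize(c['color'][80:260,235:325][:,:,::-1],None,fx=3.3,fy=3.3,interpolation=cv2.INTER_CUBIC);cv2.imwrite('pics/w2z.png',a)
gv=np.linspace(0,2*np.pi,40)
def model(x,y,yaw):
    ax=np.array([-np.sin(yaw),np.cos(yaw),0]);px=np.array([np.cos(yaw),np.sin(yaw),0]);o=np.array([x,y,.065])
    pts=[]
    for s in np.linspace(-.065,.065,14):
        pts.append(o+ax*s+.018*(np.outer(np.cos(gv),px)+np.outer(np.sin(gv),[0,0,1])))
    return o,ax,px,np.vstack(pts)
# depth-based edges: pixels
import sys
def draw(x,y,yaw):
    o,ax,px,p=model(x,y,yaw);uv=proj(c,p,True)
    h=cv2.convexHull(uv.astype(np.float32))[:,0]
    tips=proj(c,np.array([o+ax*.091,o-ax*.075]),True)
    return h,tips
x,y,yaw=.4870,.3320,np.radians(24.8)
h,t=draw(x,y,yaw);print(h.min(0),h.max(0),t)
g=cv2.GaussianBlur(cv2.cvtColor(c['color'],cv2.COLOR_RGB2LAB).astype(np.float32),(3,3),0)
G=sum(np.hypot(cv2.Sobel(g[...,i],cv2.CV_32F,1,0),cv2.Sobel(g[...,i],cv2.CV_32F,0,1)) for i in range(3))
G=np.minimum(G,150)
def score(q):
    h,_=draw(q[0],q[1],q[2]);n=np.roll(h,-1,0);P=np.vstack([h+(n-h)*k for k in np.linspace(0,1,40)[:-1]])
    w=np.repeat(np.tile(np.linalg.norm(n-h,axis=1),39)[:,None],1,1)[:,0]
    v=cv2.remap(G,P[:,0].astype(np.float32)[:,None],P[:,1].astype(np.float32)[:,None],cv2.INTER_LINEAR)[:,0]
    return -(v*w).sum()/w.sum()
best=None
for x0 in np.arange(-.006,.0061,.003):
  for y0 in np.arange(-.006,.0061,.003):
    r=minimize(score,[.487+x0,.332+y0,yaw],method='Nelder-Mead',options=dict(initial_simplex=np.array([[.487+x0,.332+y0,yaw],[.489+x0,.332+y0,yaw],[.487+x0,.334+y0,yaw],[.487+x0,.332+y0,yaw+.02]])))
    if best is None or r.fun<best.fun: best=r
q=best.x;print(q[:2],np.degrees(q[2]),best.fun);h,t=draw(*q);print('tips',t)
v=c['color'][:,:,::-1].copy();v=cv2.resize(v,None,fx=3,fy=3,interpolation=cv2.INTER_CUBIC)
cv2.polylines(v,[np.int32((h+.5)*3)],True,(0,0,255),1)
for p in t: cv2.circle(v,tuple(np.int32((p+.5)*3)),4,(255,0,0),1)
cv2.imwrite('pics/w2fit.png',v[230:800,650:1000])
E
```

```text
[257.59833 120.24379] [296.01016 256.70325] [[276.65177513  93.24014033]
 [277.63657235 258.02178242]]
[0.48896227 0.33509713] 24.983096419494345 -140.50167846679688
tips [[279.6388286   91.13722684]
 [280.80865597 256.28773565]]
```

View pics/w2fit.png

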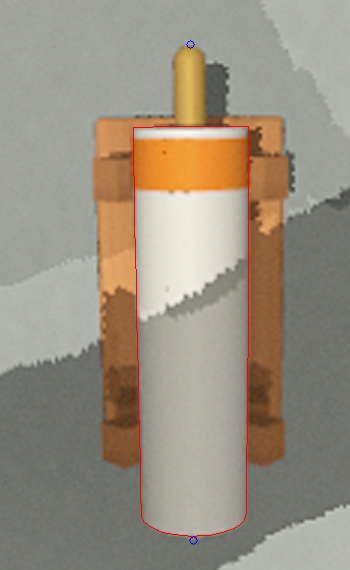

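Request:
apply_moves(
  plan=[
    [0.01,0.02,-0.2,0,0,0.02],
    [0,0,-0.2,0,0,0],
    [0,0,-0.1,0,0,0],
    [0,0,0,0,0,0],
    [0,0,0,0,0,0],
  ],
)

```text
t: 3.15
eef_pos: [0.4901, 0.3352, 0.2048]
tcp_rot: [180.0, 0.0, 115.0]
wrist_force: [-0.1, 0.2, 0.1]
finger_gap: 0.0852
```

```bash
python3 - <<'E'
from h import *
c=snap('wrist','w3'); print(c['origin'],c['orientation'])
o=manip.get_obs();print(o['t'],o['eef_pos'],o['tcp_rot'],o['wrist_force'])
E
```

```text
[0.45885303 0.4005209  0.27480397] [ 1.63405168e+02 -9.28852977e-02  2.49963553e+01]
3.2 [0.4900922  0.33558744 0.20530373] [ 1.79906982e+02 -2.62565812e-03  1.15002873e+02] [-0.1214886  -0.17817559 -0.58530635]
```

View pics/w3.png

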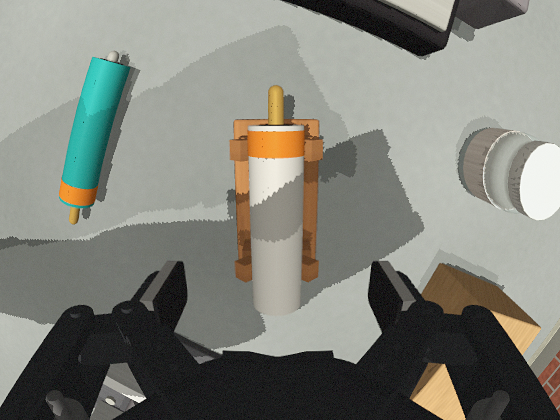

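Request:
apply_moves(
  plan=[
    [0,0,-0.15,0,0,0],
    [0,0,-0.15,0,0,0],
    [0,0,-0.13,0,0,0],
    [0,0,0,0,0,0],
    [0,0,0,0,0,0],
  ],
)

```text
t: 3.7
eef_pos: [0.4899, 0.3363, 0.1195]
tcp_rot: [179.9, -0.0, 115.1]
wrist_force: [-0.8, 1.1, 1.1]
finger_gap: 0.0857
```

Request:
apply_moves(
  plan=[
    [0,0,0,0,0,0],
    [0,0,0,0,0,0],
    [0,0,0,0,0,0],
    [0,0,0,0,0,0],
    [0,0,0,0,0,0],
  ],
  claw=0.0,
  force=40,
)

```text
t: 4.2
eef_pos: [0.489, 0.336, 0.1186]
tcp_rot: [-180.0, 0.0, 115.1]
wrist_force: [-5.4, -4.0, 12.5]
finger_gap: 0.035
```

Request:
apply_moves(
  plan=[
    [0,0,0,0,0,0],
    [0,0,0,0,0,0],
    [0,0,0,0,0,0],
    [0,0,0,0,0,0],
    [0,0,0,0,0,0],
  ],
)

```text
t: 4.7
eef_pos: [0.489, 0.336, 0.1186]
tcp_rot: [-180.0, 0.0, 115.1]
wrist_force: [-4.7, -3.6, 12.3]
finger_gap: 0.0348
```

```bash
python3 - <<'E'
from h import *
c=snap('wrist','w4'); print(c['origin'],c['orientation'])
o=manip.get_obs();print(o['t'],o['eef_pos'],o['tcp_rot'],o['wrist_force'],o['finger_gap'])
E
```

```text
[0.45774002 0.40132072 0.18860764] [ 1.63406817e+02 -3.28599265e-02  2.51134461e+01]
4.75 [0.48903112 0.33604254 0.11859936] [-1.79972601e+02  1.34821623e-02  1.15095034e+02] [-4.63100486 -2.6597352  12.68128552] 0.03482136379721539
```

View pics/w4.png

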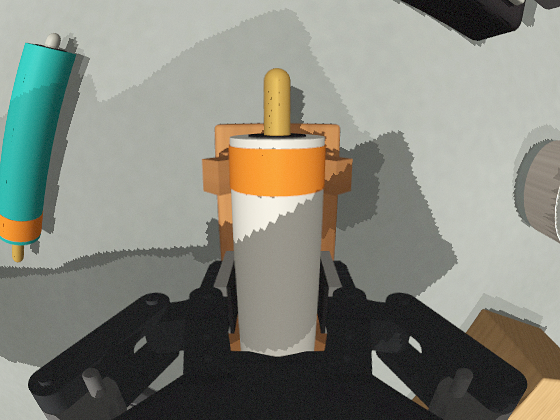

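Request:
apply_moves(
  plan=[
    [0,0,0.05,0,0,0],
    [0,0,0.15,0,0,0],
    [0,0,0.2,0,0,0],
    [0,0,0.2,0,0,0],
    [0,0,0,0,0,0],
  ],
)

```text
t: 5.25
eef_pos: [0.4903, 0.337, 0.2431]
tcp_rot: [179.6, -0.1, 115.1]
wrist_force: [-0.1, -0.2, -2.5]
finger_gap: 0.0348
```

Request:
apply_moves(
  plan=[
    [0,0,0,0,0,0],
    [0,0,0,0,0,0],
  ],
)

```text
t: 5.45
eef_pos: [0.489, 0.3358, 0.237]
tcp_rot: [-179.9, 0.0, 115.1]
wrist_force: [0.6, 0.1, -3.0]
finger_gap: 0.0351
```

```bash
python3 - <<'E'
from h import *
c=snap('wrist','w5'); print(c['origin'],c['orientation'])
o=manip.get_obs();print(o['t'],o['eef_pos'],o['tcp_rot'],o['wrist_force'],o['wrist_torque'],o['finger_gap'])
s=snap('scene','s5')
E
```

```text
[0.45777645 0.40117138 0.30694001] [1.63396167e+02 3.29635977e-02 2.51172012e+01]
5.5 [0.4889936  0.33587069 0.23678437] [-1.79889668e+02  2.49451439e-02  1.15103291e+02] [ 0.41891592  0.47065007 -3.0846291 ] [-0.02089451  0.05515102 -0.01468908] 0.03498570300538152
```

View pics/w5.png

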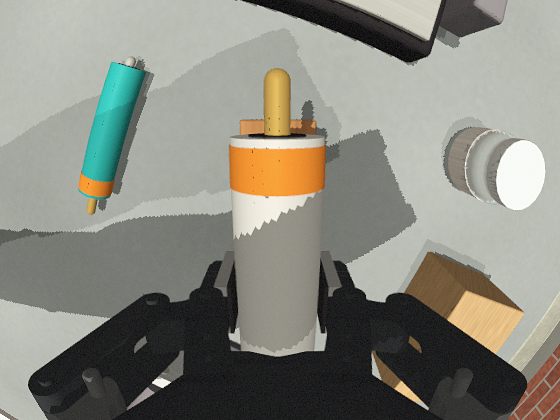

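View pics/s5.png

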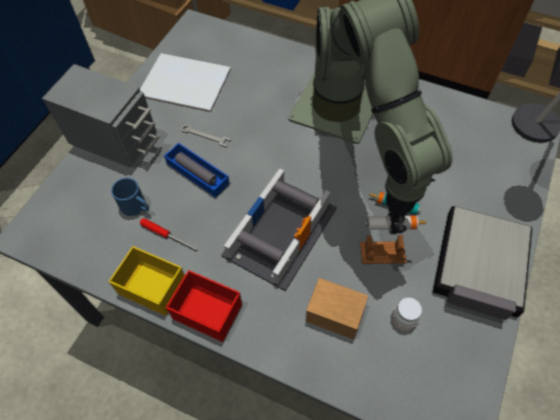

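```bash
python3 - <<'E'
from h import *
c=load('w5');T=np.array([.4890,.33587,.2368]);yaw=np.radians(115.1)
X=np.array([np.cos(yaw),np.sin(yaw),0]);Y=np.array([np.sin(yaw),-np.cos(yaw),0])
g=np.linspace(0,2*np.pi,60)
def draw(ax,lat,h,dyaw=0,pit=0):
    a=X*np.cos(dyaw)*np.cos(pit)+Y*np.sin(dyaw)+np.array([0,0,1])*np.sin(pit);a/=np.linalg.norm(a)
    l=np.cross([0,0,1],a);l/=np.linalg.norm(l);u=np.cross(a,l);o=T+X*ax+Y*lat-np.array([0,0,h])
    rim=lambda s,r:o+a*s+r*(np.outer(np.cos(g),l)+np.outer(np.sin(g),u))
    return proj(c,rim(.065,.018),True),proj(c,rim(-.065,.018),True),proj(c,rim(.065,.005),True),proj(c,rim(.086,.005),True),proj(c,[o+a*.091],True)
v=cv2.resize(c['color'][:,:,::-1],None,fx=3,fy=3,interpolation=cv2.INTER_CUBIC)
r=draw(0.0,0,.0536);print(r[4],r[0].min(0),r[0].max(0))
for q in r: cv2.polylines(v,[np.int32((q+.5)*3)],True,(0,0,255),1)
cv2.circle(v,tuple(np.int32((r[4][0]+.5)*3)),3,(255,0,0),1)
cv2.imwrite('pics/w5fit.png',v[150:700,600:1100])
E
```

```text
[[278.95964433  65.14528836]] [231.14084496 130.63294437] [326.71083292 136.3751475 ]
```

View pics/w5fit.png

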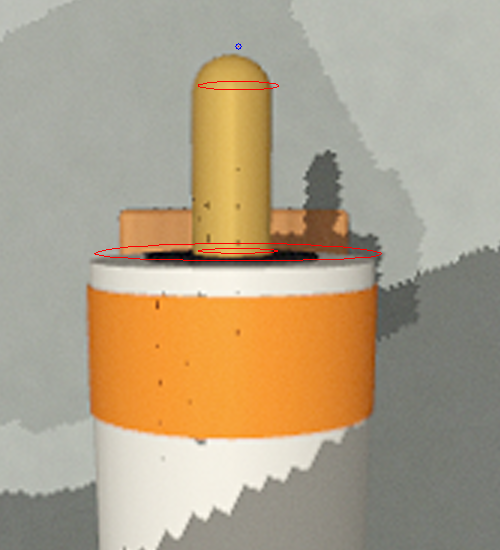

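Request:
apply_moves(
  plan=[
    [0.035,-0.2,0,0,0,-0.136],
    [0.035,-0.2,0,0,0,-0.136],
    [0.035,-0.2,0,0,0,-0.136],
    [0.035,-0.2,0,0,0,-0.136],
    [0.035,-0.2,0,0,0,-0.136],
  ],
)

```text
t: 6.05
eef_pos: [0.5242, 0.1345, 0.2372]
tcp_rot: [-179.9, 0.0, 95.5]
wrist_force: [0.2, -0.3, -2.0]
finger_gap: 0.0351
```

Request:
apply_moves(
  plan=[
    [0.035,-0.2,0,0,0,-0.136],
    [0.035,-0.2,0,0,0,-0.136],
    [0.035,-0.2,0,0,0,-0.136],
    [0,0,0,0,0,0],
    [0,0,0,0,0,0],
  ],
)

```text
t: 6.55
eef_pos: [0.5451, 0.0156, 0.2373]
tcp_rot: [-179.9, -0.0, 83.9]
wrist_force: [-0.7, 0.9, -2.5]
finger_gap: 0.0346
```

```bash
python3 - <<'E'
from h import *
c=snap('wrist','w6'); print(c['origin'],c['orientation'])
o=manip.get_obs();print(o['t'],o['eef_pos'],o['tcp_rot'],o['wrist_force'],o['wrist_torque'],o['finger_gap'])
s=snap('scene','s6');s=snap('top','t6')
E
```

```text
[0.55248177 0.08734315 0.30722855] [ 1.63450025e+02  2.47489827e-02 -6.11295512e+00]
6.6 [0.54507423 0.01668162 0.23736763] [-1.79938149e+02 -2.45168626e-02  8.39713046e+01] [ 0.44635775  0.17523039 -1.67135263] [0.01436845 0.0230693  0.01114374] 0.035284721078407
```

View pics/w6.png

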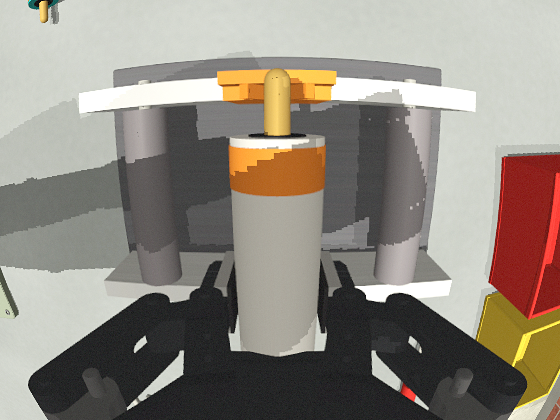

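```bash
python3 - <<'E'
from h import *
c=load('w6')['color'][:,:,::-1]
cv2.imwrite('pics/w6z.png',cv2.resize(c[55:125,205:350],None,fx=5.5,fy=5.5,interpolation=cv2.INTER_CUBIC))
E
```

```text
(no output)
```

View pics/w6z.png

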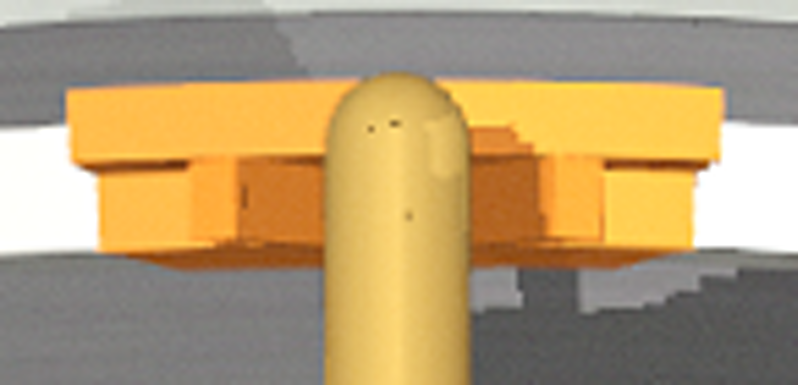

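```bash
python3 - <<'E'
from h import *
c=load('w6');T=manip.get_obs()['eef_pos'];print(T)
a=np.radians(84.0);ye=np.array([np.cos(a),np.sin(a)]);xe=np.array([ye[1],-ye[0]])
for uv,z in [((218.1,84.6),.114),((335.9,84.6),.114),((277.2,68),.1837),((277.2,69.5),.1887)]:
    p=pix2plane(c,np.array(uv)-.5,z,True)[0,:2];print(uv,p,'rel tcp x,y',(p-T[:2])@xe*1e3,(p-T[:2])@ye*1e3)
p=pix2plane(load('w5'),np.array([277,67.8])-.5,.2368-.0536,True)[0,:2];print(p)
E
```

```text
[0.54508816 0.01725334 0.23757373]
(218.1, 84.6) [0.51948579 0.10963145] rel tcp x,y -35.118260273062 89.19587168143937
(335.9, 84.6) [0.58842232 0.10220625] rel tcp x,y 34.21677409797487 89.01718003413507
(277.2, 68) [0.55413402 0.10506042] rel tcp x,y -0.18203231037429207 88.27160651470331
(277.2, 69.5) [0.55400775 0.10378875] rel tcp x,y -0.17468459302209616 86.9937050971954
[0.44992386 0.41712905]
```

Request:
apply_moves(
  plan=[
    [0,-0.0125,-0.15,0,0,0],
    [0,0,-0.13,0,0,0],
    [0,0,0,0,0,0],
    [0,0,0,0,0,0],
  ],
)

```text
t: 7.1
eef_pos: [0.5453, 0.0144, 0.1824]
tcp_rot: [-180.0, -0.0, 84.0]
wrist_force: [-0.9, -0.3, -2.9]
finger_gap: 0.0346
```

```bash
python3 - <<'E'
from h import *
c=snap('wrist','w7')
o=manip.get_obs();print(o['t'],o['eef_pos'],o['tcp_rot'],o['wrist_force'],o['wrist_torque'],o['finger_gap'])
s=snap('scene','s7')['color'][:,:,::-1]
a=cv2.resize(c['color'][50:140,200:350][:,:,::-1],None,fx=5,fy=5,interpolation=cv2.INTER_CUBIC);cv2.imwrite('pics/w7z.png',a)
cv2.imwrite('pics/s7z.png',cv2.resize(s[160:290,210:350],None,fx=4.5,fy=4.5,interpolation=cv2.INTER_CUBIC))
E
```

```text
7.15 [0.54562047 0.01422698 0.18293978] [ 1.79947890e+02 -2.21108282e-02  8.39719846e+01] [-0.97348358 -0.19514935 -1.6938703 ] [ 0.00678401 -0.08527382  0.01554096] 0.03500902531218003
```

View pics/w7z.png

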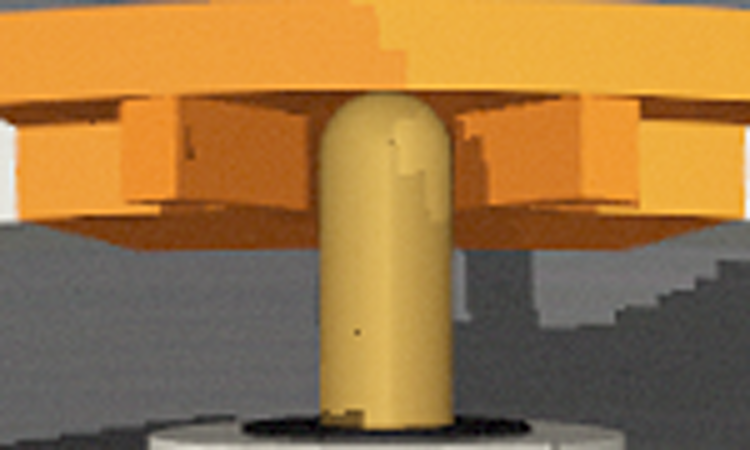

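View pics/s7z.png

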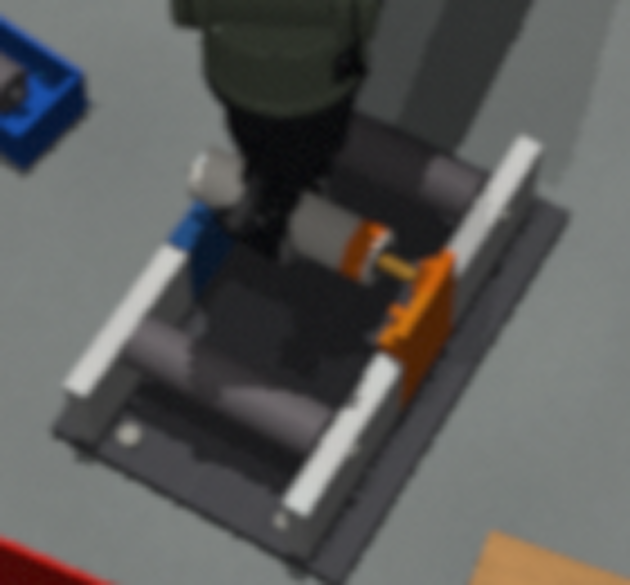

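Request:
apply_moves(
  plan=[
    [-0.003,0,-0.04,0,0,0],
    [0,0,-0.04,0,0,0],
    [0,0,-0.04,0,0,0],
    [0,0,0,0,0,0],
    [0,0,0,0,0,0],
  ],
)

```text
t: 7.7
eef_pos: [0.5446, 0.0137, 0.1577]
tcp_rot: [-180.0, 0.0, 83.9]
wrist_force: [-0.7, 0.1, -3.8]
finger_gap: 0.0348
```

```bash
python3 - <<'E'
from h import *
c=snap('wrist','w8')
for i in range(3):
    o=manip.get_obs();print(o['t'],o['eef_pos'],o['tcp_rot'],o['wrist_force'],o['wrist_torque'])
a=cv2.resize(c['color'][40:140,200:350][:,:,::-1],None,fx=5,fy=5,interpolation=cv2.INTER_CUBIC);cv2.imwrite('pics/w8z.png',a)
E
```

```text
7.75 [0.54472062 0.01368438 0.15792395] [-1.79993550e+02 -3.56740224e-03  8.39266229e+01] [ 0.21690437 -0.51978235 -2.69763447] [0.00856849 0.00516588 0.01506328]
7.75 [0.54472062 0.01368438 0.15792395] [-1.79993550e+02 -3.56740224e-03  8.39266229e+01] [ 0.21690437 -0.51978235 -2.69763447] [0.00856849 0.00516588 0.01506328]
7.75 [0.54472062 0.01368438 0.15792395] [-1.79993550e+02 -3.56740224e-03  8.39266229e+01] [ 0.21690437 -0.51978235 -2.69763447] [0.00856849 0.00516588 0.01506328]
```

View pics/w8z.png

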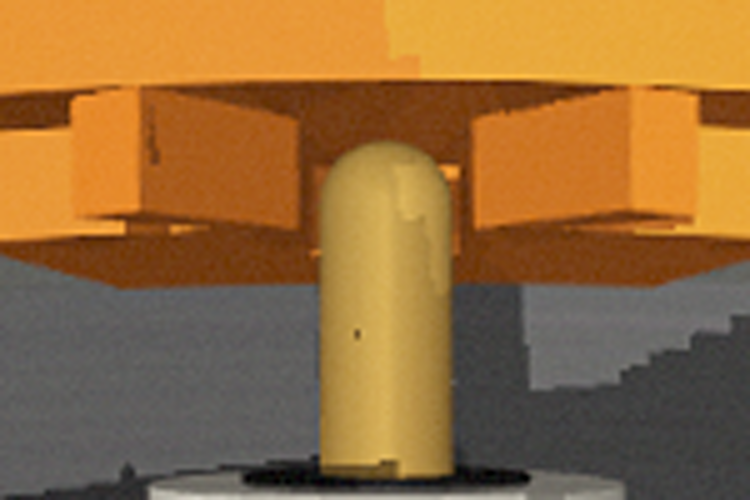

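Request:
apply_moves(
  plan=[
    [0.001,0.01,0,0,0,0],
    [0.001,0.01,0,0,0,0],
    [0,0,0,0,0,0],
    [0,0,0,0,0,0],
    [0,0,0,0,0,0],
  ],
)

```text
t: 8.25
eef_pos: [0.5451, 0.0175, 0.1579]
tcp_rot: [-180.0, 0.0, 83.9]
wrist_force: [0.5, -1.6, -2.0]
finger_gap: 0.0349
```

Request:
apply_moves(
  plan=[
    [0.001,0.01,0,0,0,0],
    [0,0,0,0,0,0],
    [0,0,0,0,0,0],
  ],
)

```text
t: 8.55
eef_pos: [0.5453, 0.0196, 0.1579]
tcp_rot: [-180.0, 0.0, 83.9]
wrist_force: [0.9, -2.0, -2.3]
finger_gap: 0.0344
```

Request:
apply_moves(
  plan=[
    [0.001,0.01,0,0,0,0],
    [0,0,0,0,0,0],
    [0,0,0,0,0,0],
  ],
)

```text
t: 8.85
eef_pos: [0.5455, 0.0216, 0.1579]
tcp_rot: [-180.0, 0.0, 83.9]
wrist_force: [0.0, -1.8, -2.1]
finger_gap: 0.0348
```

```bash
python3 - <<'E'
from h import *
c=snap('wrist','w9')
o=manip.get_obs();print(o['t'],o['eef_pos'],o['tcp_rot'],o['wrist_force'],o['wrist_torque'])
a=cv2.resize(c['color'][40:140,200:350][:,:,::-1],None,fx=5,fy=5,interpolation=cv2.INTER_CUBIC);cv2.imwrite('pics/w9z.png',a)
# expected tip row for compression k, roller axial -1mm fitted in w5
T=o['eef_pos'];y=np.radians(83.95);X=np.array([np.cos(y),np.sin(y),0])
for k in [0,.003,.005,.007,.01,.013]:
    print(k,proj(c,T+X*(.0902-k)-[0,0,.0536],True), 'crop5 row',(proj(c,T+X*(.0902-k)-[0,0,.0536],True)[0,1]+.5-40)*5)
E
```

```text
8.9 [0.54546247 0.02159226 0.15785886] [-1.79993069e+02  4.74661130e-03  8.39227721e+01] [ 0.05695218 -2.32786026 -2.77643798] [-0.43789184 -0.02966229 -0.06274868]
0 [[278.01030871  66.78253003]] crop5 row 136.4126501634324
0.003 [[278.01057432  74.5348564 ]] crop5 row 175.17428199457015
0.005 [[278.01058053  79.72878476]] crop5 row 201.14392378469802
0.007 [[278.0104491   84.94031995]] crop5 row 227.20159974595765
0.01 [[278.00999279  92.78493617]] crop5 row 266.42468087311727
0.013 [[278.00922491 100.6543486 ]] crop5 row 305.77174301033153
```

View pics/w9z.png

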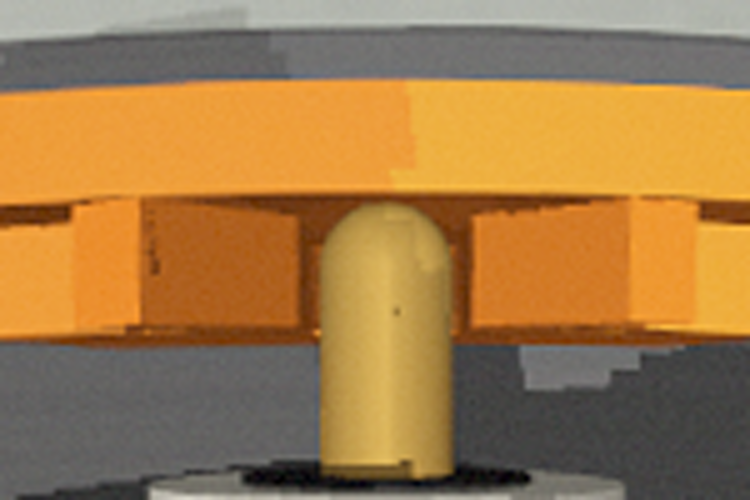

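Request:
apply_moves(
  plan=[
    [0,0,-0.025,0,0,0],
    [0,0,-0.025,0,0,0],
    [0,0,-0.018,0,0,0],
    [0,0,0,0,0,0],
    [0,0,0,0,0,0],
  ],
)

```text
t: 9.4
eef_pos: [0.5454, 0.0216, 0.1441]
tcp_rot: [-180.0, 0.0, 83.9]
wrist_force: [0.3, -2.0, -2.8]
finger_gap: 0.0346
```

Request:
apply_moves(
  plan=[
    [0.001,0.01,0,0,0,0],
    [0.001,0.01,0,0,0,0],
    [0.001,0.01,0,0,0,0],
    [0,0,0,0,0,0],
    [0,0,0,0,0,0],
  ],
)

```text
t: 9.9
eef_pos: [0.5461, 0.0276, 0.1443]
tcp_rot: [-180.0, 0.0, 83.9]
wrist_force: [-1.7, -3.5, -3.1]
finger_gap: 0.0348
```

```bash
python3 - <<'E'
from h import *
c=snap('wrist','w10')
o=manip.get_obs();print(o['t'],o['eef_pos'],o['tcp_rot'],o['wrist_force'],o['wrist_torque'])
a=cv2.resize(c['color'][40:140,200:350][:,:,::-1],None,fx=5,fy=5,interpolation=cv2.INTER_CUBIC);cv2.imwrite('pics/w10z.png',a)
E
```

```text
9.95 [0.54607124 0.02752615 0.14429074] [-1.79996125e+02  8.91521603e-03  8.39214785e+01] [-1.86157936 -3.43196051 -2.89782782] [-0.82455081  0.15964516  0.00361141]
```

View pics/w10z.png

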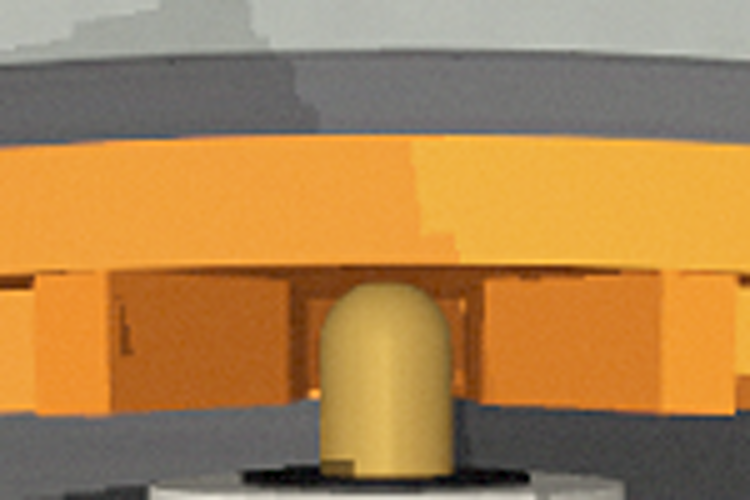

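Request:
apply_moves(
  plan=[
    [0.001,0.008,0,0,0,0],
    [0.001,0.0085,0,0,0,0],
    [0,0,0,0,0,0],
    [0,0,0,0,0,0],
  ],
)

```text
t: 10.35
eef_pos: [0.5464, 0.0309, 0.1442]
tcp_rot: [-180.0, 0.0, 83.9]
wrist_force: [-0.5, -4.5, -3.1]
finger_gap: 0.0347
```

```bash
python3 - <<'E'
from h import *
c=snap('wrist','w11')
o=manip.get_obs();print(o['t'],o['eef_pos'],o['tcp_rot'],o['wrist_force'],o['wrist_torque'])
a=cv2.resize(c['color'][40:140,200:350][:,:,::-1],None,fx=5,fy=5,interpolation=cv2.INTER_CUBIC);cv2.imwrite('pics/w11z.png',a)
s=snap('scene','s11')['color'][:,:,::-1]
cv2.imwrite('pics/s11z.png',cv2.resize(s[160:290,210:350],None,fx=4.5,fy=4.5,interpolation=cv2.INTER_CUBIC))
s=snap('top','t11')['color'][:,:,::-1]
cv2.imwrite('pics/t11z.png',cv2.resize(s[140:280,225:325],None,fx=4.2,fy=4.2,interpolation=cv2.INTER_CUBIC))
E
```

```text
10.4 [0.5464308  0.03083098 0.14424847] [-1.79987878e+02  9.18090446e-03  8.39220345e+01] [-0.71557725 -4.96056236 -3.63475403] [-0.96277324  0.25499617  0.04048506]
```

View pics/w11z.png

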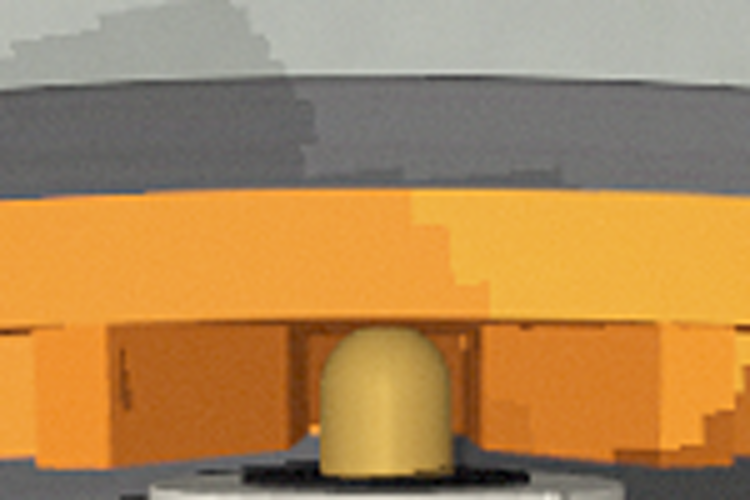

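View pics/s11z.png

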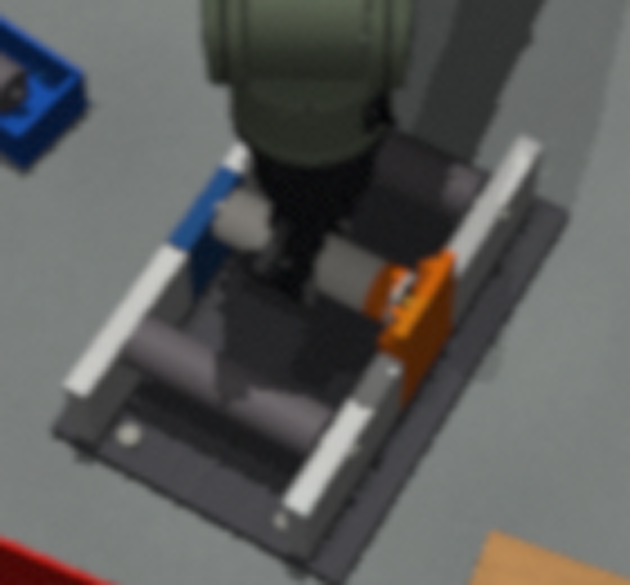

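View pics/t11z.png

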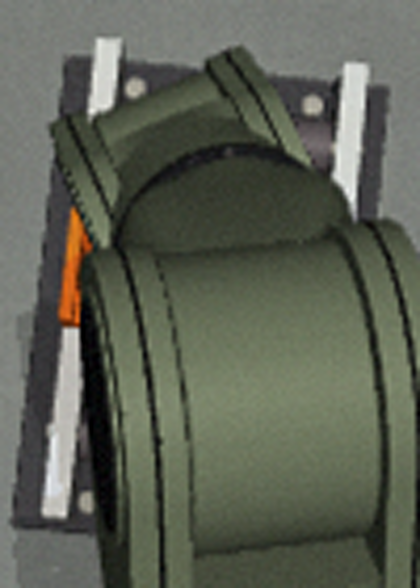

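Request:
apply_moves(
  plan=[
    [0,0,-0.01,0,0,0],
    [0,0,-0.01,0,0,0],
    [0,0,-0.01,0,0,0],
    [0,0,0,0,0,0],
  ],
)

```text
t: 10.9
eef_pos: [0.5465, 0.0309, 0.138]
tcp_rot: [-180.0, -0.0, 83.9]
wrist_force: [-0.5, -5.1, -1.8]
finger_gap: 0.0349
```

Request:
apply_moves(
  plan=[
    [0,0,-0.02,0,0,0],
    [0,0,-0.02,0,0,0],
    [0,0,0,0,0,0],
  ],
)

```text
t: 11.2
eef_pos: [0.5463, 0.0309, 0.1296]
tcp_rot: [-180.0, 0.0, 83.9]
wrist_force: [0.2, -4.6, -2.8]
finger_gap: 0.0347
```

Request:
apply_moves(
  plan=[
    [0,0,-0.01,0,0,0],
    [0,0,-0.01,0,0,0],
    [0,0,-0.005,0,0,0],
    [0,0,0,0,0,0],
    [0,0,0,0,0,0],
  ],
)

```text
t: 11.7
eef_pos: [0.5465, 0.0309, 0.1253]
tcp_rot: [-180.0, 0.0, 83.9]
wrist_force: [-0.7, -4.7, -2.1]
finger_gap: 0.035
```

```bash
python3 - <<'E'
from h import *
c=snap('wrist','w12')
o=manip.get_obs();print(o['t'],o['eef_pos'],o['tcp_rot'],o['wrist_force'],o['wrist_torque'])
a=cv2.resize(c['color'][40:140,200:350][:,:,::-1],None,fx=5,fy=5,interpolation=cv2.INTER_CUBIC);cv2.imwrite('pics/w12z.png',a)
E
```

```text
11.75 [0.54645529 0.0309285  0.1252978 ] [-1.79992793e+02  1.43086192e-03  8.39282378e+01] [-0.13185011 -4.07335687 -1.16245796] [-0.88610078  0.12620335 -0.03499976]
```

View pics/w12z.png

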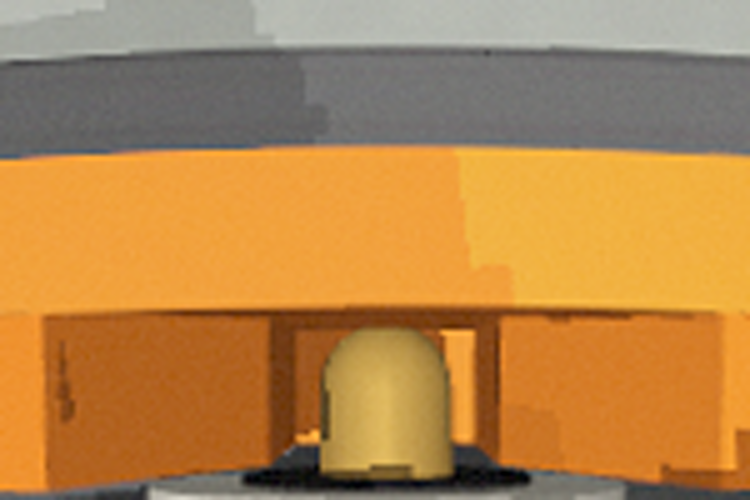

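Request:
apply_moves(
  plan=[
    [0,0,-0.005,0,0,0],
    [0,0,0,0,0,0],
    [0,0,0,0,0,0],
  ],
)

```text
t: 12.05
eef_pos: [0.5465, 0.0309, 0.1243]
tcp_rot: [-180.0, 0.0, 83.9]
wrist_force: [-0.8, -4.1, -1.7]
finger_gap: 0.035
```

Request:
apply_moves(
  plan=[
    [-0.001,-0.008,0,0,0,0],
    [-0.001,-0.008,0,0,0,0],
    [0,0,0,0,0,0],
    [0,0,0,0,0,0],
  ],
)

```text
t: 12.45
eef_pos: [0.5461, 0.0277, 0.1243]
tcp_rot: [-180.0, -0.0, 83.9]
wrist_force: [-0.1, -3.3, -1.5]
finger_gap: 0.0347
```

Request:
apply_moves(
  plan=[
    [-0.001,-0.01,0,0,0,0],
    [-0.001,-0.01,0,0,0,0],
    [0,0,0,0,0,0],
    [0,0,0,0,0,0],
  ],
)

```text
t: 12.85
eef_pos: [0.5457, 0.0238, 0.1243]
tcp_rot: [-180.0, -0.0, 83.9]
wrist_force: [0.3, -2.6, -1.2]
finger_gap: 0.0346
```

Request:
apply_moves(
  plan=[
    [-0.001,-0.01,0,0,0,0],
    [0,-0.004,0,0,0,0],
    [0,0,0,0,0,0],
    [0,0,0,0,0,0],
  ],
)

```text
t: 13.25
eef_pos: [0.5455, 0.021, 0.1242]
tcp_rot: [-180.0, -0.0, 83.9]
wrist_force: [-1.7, -1.9, -1.6]
finger_gap: 0.0347
```

```bash
python3 - <<'E'
from h import *
c=snap('wrist','w13')
o=manip.get_obs();print(o['t'],o['eef_pos'],o['tcp_rot'],o['wrist_force'],o['wrist_torque'])
a=cv2.resize(c['color'][40:140,200:350][:,:,::-1],None,fx=5,fy=5,interpolation=cv2.INTER_CUBIC);cv2.imwrite('pics/w13z.png',a)
s=snap('scene','s13')['color'][:,:,::-1]
cv2.imwrite('pics/s13z.png',cv2.resize(s[160:290,210:350],None,fx=4.5,fy=4.5,interpolation=cv2.INTER_CUBIC))
E
```

```text
13.3 [0.54544573 0.02099824 0.12424753] [-1.79988817e+02 -2.92834387e-03  8.39300593e+01] [ 0.47875339 -2.07477769 -2.18473327] [-0.34616238  0.10616279  0.03229223]
```

View pics/w13z.png

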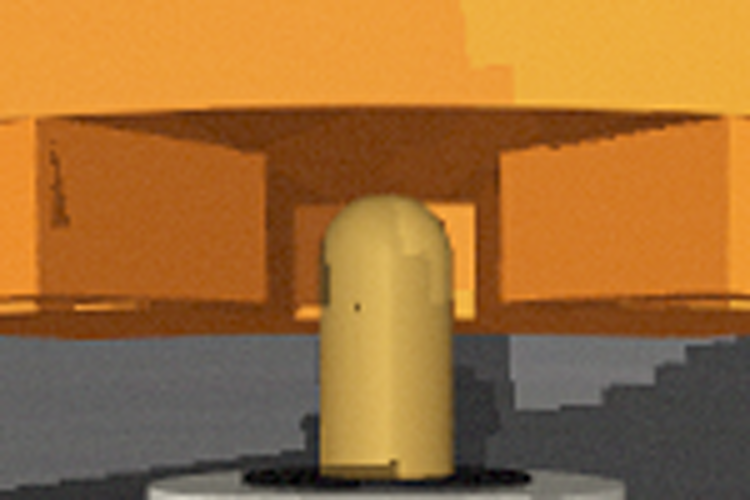

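View pics/s13z.png

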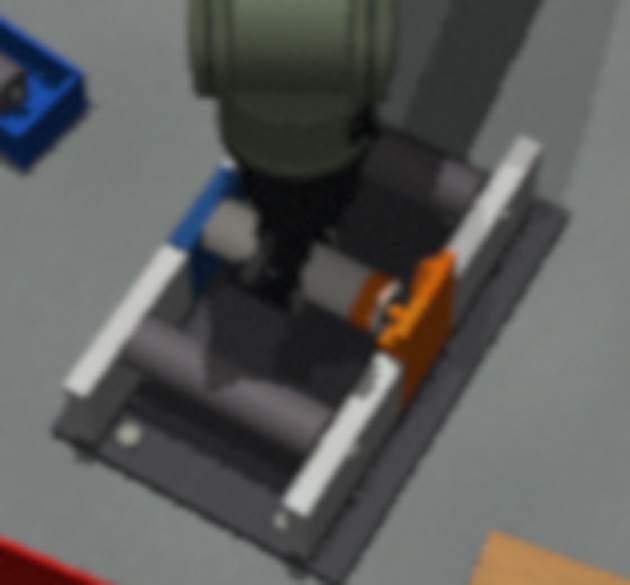

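Request:
apply_moves(
  plan=[
    [0,0,-0.002,0,0,0],
    [0,0,0,0,0,0],
  ],
)

```text
t: 13.55
eef_pos: [0.5455, 0.021, 0.1238]
tcp_rot: [-180.0, -0.0, 83.9]
wrist_force: [-0.3, -2.1, -2.3]
finger_gap: 0.0348
```

Request:
apply_moves(
  plan=[
    [0,0,0,0,0,0],
    [0,0,0,0,0,0],
    [0,0,0,0,0,0],
    [0,0,0,0,0,0],
    [0,0,0,0,0,0],
  ],
  claw=0.8,
)

```text
t: 14.05
eef_pos: [0.5455, 0.021, 0.1239]
tcp_rot: [180.0, -0.0, 83.9]
wrist_force: [0.5, 0.1, 0.3]
finger_gap: 0.0685
```

```bash
python3 - <<'E'
from h import *
c=snap('wrist','w14')
o=manip.get_obs();print(o['t'],o['eef_pos'],o['tcp_rot'],o['wrist_force'],o['finger_gap'])
E
```

```text
14.1 [0.54549701 0.02098071 0.12389465] [-1.79997667e+02 -5.84621090e-03  8.39261346e+01] [ 0.03829456 -0.42345469 -0.08497978] 0.0682762598350237
```

View pics/w14.png

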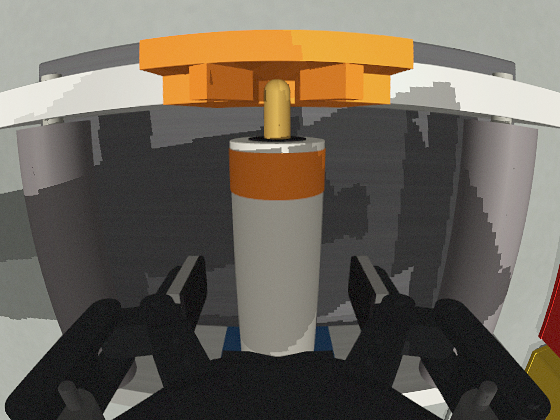

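Request:
apply_moves(
  plan=[
    [0,0,0.05,0,0,0],
    [0,0,0.15,0,0,0],
    [0,0,0.2,0,0,0],
    [0,0,0.2,0,0,0],
    [0,0,0.2,0,0,0],
  ],
)

```text
t: 14.6
eef_pos: [0.5451, 0.0209, 0.2863]
tcp_rot: [180.0, -0.0, 83.9]
wrist_force: [-1.2, 0.1, -0.1]
finger_gap: 0.0683
```

Request:
apply_moves(
  plan=[
    [0,-0.2,0.1,0,0,0],
    [0,-0.2,0,0,0,0],
    [0,0,0,0,0,0],
    [0,0,0,0,0,0],
  ],
)

```text
t: 15.0
eef_pos: [0.5453, -0.0595, 0.3044]
tcp_rot: [180.0, -0.0, 83.8]
wrist_force: [-0.0, -0.2, 0.2]
finger_gap: 0.0682
```

```bash
python3 - <<'E'
from h import *
c=snap('wrist','w15')
o=manip.get_obs();print(o['t'],o['eef_pos'],o['tcp_rot'],o['wrist_force'],o['finger_gap'])
s=snap('scene','s15')
E
```

```text
15.05 [ 0.54532759 -0.05849196  0.30420298] [-1.79993567e+02 -3.26195086e-02  8.39415701e+01] [ 0.92561871 -0.67180865 -0.59977408] 0.06847731296857765
```

View pics/w15.png

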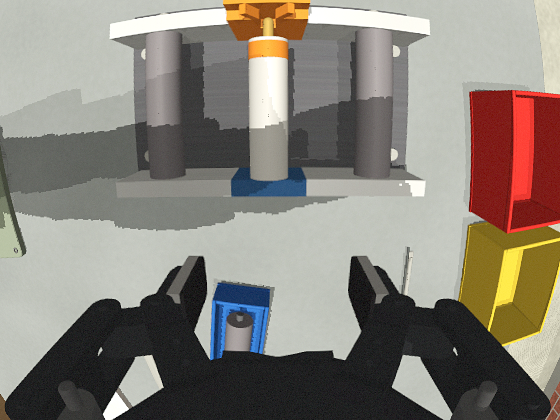

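View pics/s15.png

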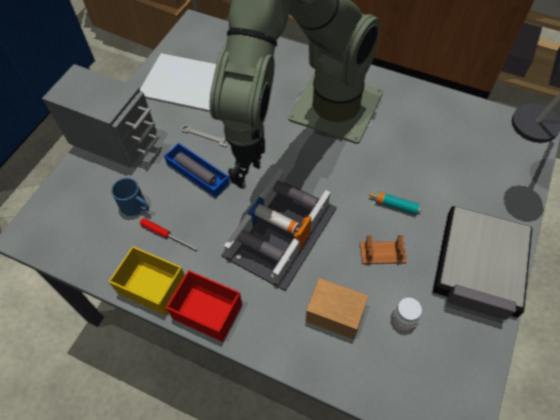

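```bash
python3 - <<'E'
from h import *
c=load('w15')['color'][:,:,::-1]
v=cv2.resize(c[0:205,220:320],None,fx=2.9,fy=2.9,interpolation=cv2.INTER_CUBIC)
w=cv2.resize(c[150:205,220:320],None,fx=5,fy=5,interpolation=cv2.INTER_CUBIC)
H=np.zeros((600,800,3),np.uint8);H[:v.shape[0],:v.shape[1]]=v;H[:w.shape[0],295:295+w.shape[1]]=w
u=cv2.resize(c[0:60,220:320],None,fx=5,fy=5,interpolation=cv2.INTER_CUBIC);H[290:590,295:795]=u
cv2.imwrite('pics/w15z.png',H)
E
```

```text
(no output)
```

View pics/w15z.png

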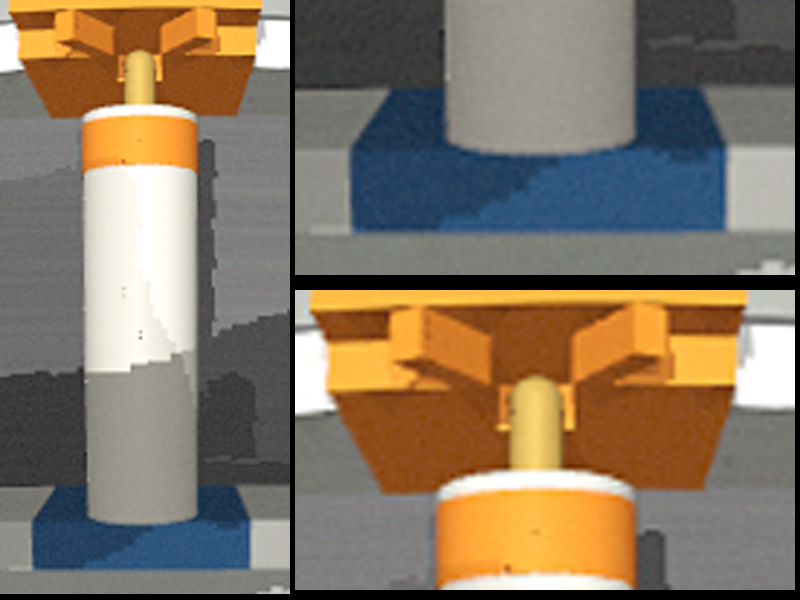

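```bash
python3 - <<'E'
from h import *
c=load('w15');a=np.radians(84.0);ye=np.array([np.cos(a),np.sin(a)])
e=(pix2plane(c,np.array([[220+(355-295)/5,150+148/5],[220+(722-295)/5,150+148/5]])-.5,.082,True)[:,:2]).mean(0)
p=pix2plane(c,np.array([[269,180.6]])-.5,.088,True)[0,:2]
q=pix2plane(c,np.array([[220+(537-295)/5,(472-290)/5]])-.5,.088,True)[0,:2]
print('face',e@ye*1e3,'plain end',p@ye*1e3,'sprung end',q@ye*1e3)
e=(pix2plane(c,np.array([[269,150+148/5]])-.5,.082,True)[0,:2]);print(e@ye*1e3)
C=load('s15');P=cloud(C)
E
```

```text
face 10.77746028169078 plain end 10.958349377956996 sprung end 140.163344474957
10.660815648646334
```

```bash
python3 -c "
from workcell import manip
print(manip.finish_job())"
```

```text
the job is handed in; nothing more can be done
None
```

The spare white roller is in the empty bay, let go, and the job is handed in; no verdict came back. The last motion reading was at 15.05 s, against the 70 s limit.

- **Order:** I lowered the sprung pin into the orange slot, then pressed it in to about 14.2 mm. The plain pin then went down past the blue bracket to the hole (axis about 70.6 mm up). I eased the held roller back to about 4.3 mm of compression and opened the gripper, so the spring carried only about the last 1.3 mm.
- **Forces:** During the fit, readings between moves were at most about 5 N along the roller. They matched the spring alone, with no sign of a pin catching. The highest reading overall was about 13 N, while gripping the roller in its cradle.
- **Last checks:** In the wrist picture after release, the tube's plain end is within about 0.3 mm of the blue bracket's inner face, and the sprung pin is in its slot. The gripper is clear of everything. In the scene picture the other things on the bench look unmoved.
- **Disagreement:** The top and wrist cameras put the track about 2 to 3 mm apart. I used the wrist camera and the force at contact with the slot's back wall.

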